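# Shut the wheel cap in its case and turn the case over

### The arm

A 6-joint arm with a two-finger parallel gripper is mounted at the origin on a cart in front of the work surface, level with it; the furniture and walls round the work are solid. World frame = base frame: x ahead of the robot, y to its left, z up, the work surface at z = 0. Lengths are in mm, angles in rad, forces in N, time in s.
With the tool pointing down it reaches from about 375 to 925 mm from the base axis. Payload 5.7 kg.
Tool frame: the origin (TCP) lies at the very end of the fingers, on their centre line; the grasp point (between the pads) lies 19 mm behind it; z points along the fingers, y is the direction in which the jaws open and shut (so a half turn about z gives the same grasp; the last joint's range is limited). The gripper opens to 85 mm and grips with 20 to 120 N. Pads are 22 mm wide; open, the fingers measure 114 mm over their backs; the gripper's body (76 mm by 85 mm) begins 54 mm behind the grasp point. The pads swing forward as they close: fully open they stand 13 mm farther back than shut.
Start: joints at [-1.31, 0.359, 1.51, -0, 1.272, -0.115], TCP at [220.193, -558.102, 231.267] pointing down, gripper open.
Joint ranges: [-2.97, 2.97], [-1.01, 2.36], [0.21, 2.38], [-0.96, 4.11], [0.2, 2.71], [-2.98, 2.98]. Speed limits (rad/s): [2.39, 2.39, 3.14, 3.14, 3.14, 3.14].

### API

Orientations are given as a unit quaternion [w, x, y, z].
In Python, from station import arm, cams gives the robot as it stands.
- The arm moves only by the shell command python3 -m creep 'ROWS' [FORCE]. ROWS is JSON, one flat list of numbers, 7 for each row, row after row: the turn, a rotation vector about the tool's x, y, z in degrees, then the shift along the tool's x, y, z in mm, then the finger opening in mm, from 0 to 85.4. In form: [rx, ry, rz, x, y, z, jaw, rx, ry, rz, x, y, z, jaw, ...]. A call has 1 to 20 rows; each row is the pose to reach, as a shift and turn from the pose commanded when the call began, along the tool's axes at that moment; what a row does not reach only later rows make up. A row lasts 1/10 s, in which the tool goes at most 50 mm and 8.59 degrees, less where a joint would pass 70% of its speed; a pose out of reach is approached as far as the arm can. A call with a gripper value outside its range is refused whole. The fingers move at their own pace and stop on an object; FORCE is the grip in N (left out, the last holds). Time passes only in rows, so rows that repeat a pose let the fingers close. It gives the time, the measured TCP pose, the force and the opening at its end, in the units of the state.
- arm.observe(): the state, without advancing time (a new reading comes with each control period).
- cams.camera(name): name is "side" or "top" or "wrist"; returns a dict with "color" (420x560x3 uint8, blue, green, red), "fovy" (degrees; the focal length in pixels is half the picture's height over the tangent of half this angle, whatever the lens; pixels are square), "cx", "cy" (the principal point, pixels), "cam_to_world" (4x4, takes a point from camera to world coordinates). Camera axes: x right, y up, looking along -z (the intrinsics and any distortion apply to the point x, -y, -z); pixel columns grow to the right and rows downward; lengths in mm; the calibration is good to about 2 mm. A picture is of the moment at which its call begins. There is no depth.
- arm.sign_off(): hands the job in, once; it reports no verdict.
The state is a dict: "time": time; "qpos": joint angles; "joint_velocities": joint speeds; "joint_efforts": joint torques, N m; "ee_pos": TCP position; "ee_rot": TCP orientation; "ft_force": force on the tool from outside, world axes, zero at the start; "torque": the same for the moment, N m; "opening": finger opening in mm.
Only numpy, scipy, OpenCV 4.12 (cv2) and the standard library are available. Lean on these libraries where they do the work, as an engineer would, in place of code of your own. Each camera call takes 0.05 s, during which the arm holds its last target.

### The job

Two small hinged cases stand open on the bench; one has a wheel centre cap lying in it, the other is empty. Shut the lid of the case with the cap, then turn that case over by its grip and lay it down gently, so that it rests on its lid with the window in its bottom facing up, the lid still fully shut and the cap inside. Leave the empty case where it is.

Things in the scene. Friction and masses are not known exactly. Their poses are not given: they have to be found in the camera images.
- case: The case to turn over: loose aluminium clamshell, 90 mm along x, 100 along y, 44 thick when shut (shell 22, lid 22), 0.55 kg. Origin: centre of its outer bottom face; z up at the start. Grip at its -x end (roughly towards the robot), lid hinge at its +x end. A 40 mm square window goes through the bottom, none through the lid. Inside, a lined bay 72 x 72 mm, floor 10 mm above the bottom.
- cap: The black moulded wheel centre cap, a disc 60 mm across and 14 mm thick, 30 g, lying loose in the bay of the case. Origin at the centre of its underside.
- case_lid (a joint): Lid angle: 0 shut, 1.57 upright, starts 1.6 to 1.85. Axis along the case's y at x = 45, z = 22 mm. Friction holds it where left, also with the shut case upside down; about 1.5 N at its free edge moves it: push it over from behind with the fingers, then press it down. It is 90 mm long, 22 thick: upright it takes x = 45 to 67 mm and reaches z = 112 mm.
- case_grip (a point): Centre of the grip: a round steel sleeve, 16 mm in diameter, 68 mm long along the case's y, between two arms, at x = -95, z = 22 mm of the case, its middle 50 mm clear of the case's face so that a finger fits between. It turns freely on its pin: lifted by it, the case swings to hang below, hinge end lowest, 140 mm under the grip.
- spare_case: The empty case, an identical clamshell, also open; same origin and axes. To be left alone.
Mind the look-alikes: they are no part of the job. Leave any green look-alike of the case alone. What is shaped like the cap but green is not meant.

How it is judged:
By the outcome, as a careful person would: the job done as asked, in the order asked, and still so for the second after the job is handed in, with the robot touching nothing.
It also fails if it takes over 50 s, if anything falls off the work surface, if the arm or the gripper's body presses on something with over 40 N, if the wrist force passes 120 N, or if a joint passes its speed limit or range.

## Working session

There is one attempt and no reset: what is moved stays moved. The work goes in short steps, Python scripts to look and compute and a shell command to move; the robot and the scene stay as the last step left them, time stands still between calls to the robot, and variables do not carry over. Pictures are saved under pics/ and viewed, and the job is handed in when it is done.

```bash
ls; mkdir -p pics; python3 - <<'E'
from station import arm, cams
import cv2
s=arm.observe(); print(s)
for n in ["side","top","wrist"]:
    c=cams.camera(n); cv2.imwrite(f"pics/{n}0.png",c["color"]); print(n,c["fovy"],c["cx"],c["cy"],c["cam_to_world"],[k for k in c if k not in("color",)])
E
```

```text
pics
{'time': 0.0, 'qpos': array([-1.31009242e+00,  3.59507589e-01,  1.51145851e+00,  3.69012291e-05,
        1.27249505e+00, -1.15105761e-01]), 'joint_velocities': array([ 0.00229754,  0.00079095,  0.00092508,  0.0017892 ,  0.00018746,
       -0.00275487]), 'joint_efforts': array([ 1.39196236e-03, -5.27617800e+01, -2.78621918e+01, -6.99424527e-05,
        1.33056016e-02, -6.59517650e-05]), 'ee_pos': array([ 220.03804392, -557.45318288,  230.44212671]), 'ee_rot': array([-9.33052915e-04,  9.82398357e-01,  1.86795596e-01, -5.03681068e-05]), 'ft_force': array([-0.26214675, -0.98764502,  0.13784799]), 'torque': array([ 0.01159504, -0.03121957,  0.00212181]), 'opening': 85.64867498056653}
side 49.698489117353176 278.5659735329049 217.15910525490344 [[-9.94537376e-01  5.22393000e-02 -9.03684817e-02  3.67664971e+02]
 [-1.04381058e-01 -4.98066955e-01  8.60833261e-01  1.43266141e+03]
 [-4.02275101e-05  8.65563611e-01  5.00798996e-01  8.01012056e+02]
 [ 0.00000000e+00  0.00000000e+00  0.00000000e+00  1.00000000e+00]] ['fovy', 'cx', 'cy', 'cam_to_world']
top 47.38302843380387 275.9511663949091 210.0378474098028 [[-2.54671814e-02  9.85979220e-01 -1.64913313e-01  2.61968911e+02]
 [-9.99594294e-01 -2.72209236e-02 -8.38268154e-03  1.50224400e+02]
 [-1.27542425e-02  1.64632923e-01  9.86272442e-01  1.48512279e+03]
 [ 0.00000000e+00  0.00000000e+00  0.00000000e+00  1.00000000e+00]] ['fovy', 'cx', 'cy', 'cam_to_world']
wrist 59.09650104010057 270.15915261339376 209.66756079865488 [[ 3.66524728e-01  8.93673042e-01  2.58859261e-01  2.85431653e+02]
 [-9.30406014e-01  3.52670555e-01  9.98405219e-02 -5.31508932e+02]
 [-2.06725622e-03 -2.77438233e-01  9.60741252e-01  3.74239787e+02]
 [ 0.00000000e+00  0.00000000e+00  0.00000000e+00  1.00000000e+00]] ['fovy', 'cx', 'cy', 'cam_to_world']
```

View pics/side0.png

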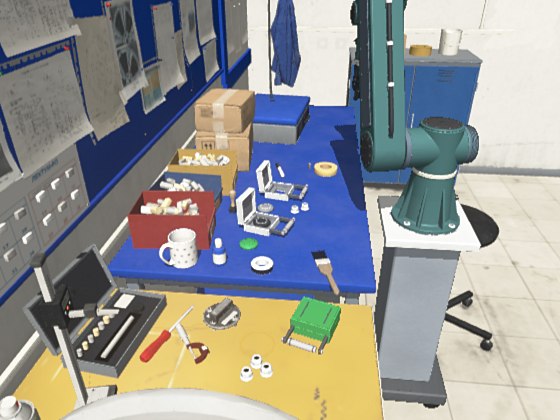

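View pics/top0.png

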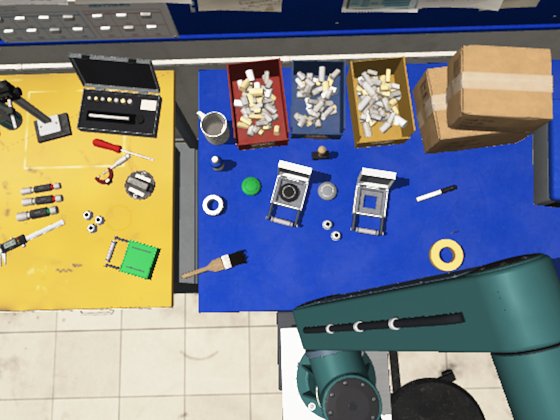

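View pics/wrist0.png

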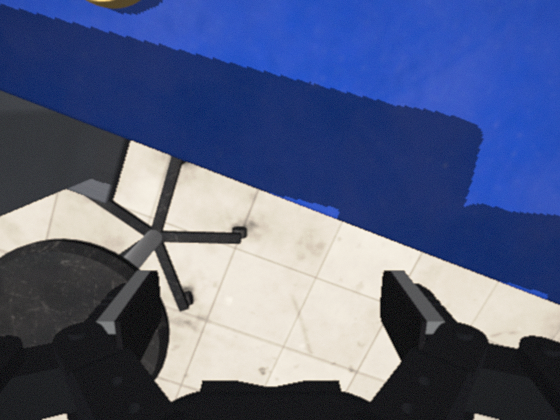

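The case with the black cap is near (289,192) in the top view, the empty one near (370,205). The green look-alike sits on the yellow bench at (138,258). Next I'll enlarge both views.

```bash
python3 - <<'E'
import cv2
a=cv2.imread("pics/top0.png")[140:260,240:400]; cv2.imwrite("pics/topc.png",cv2.resize(a,None,fx=5,fy=5,interpolation=cv2.INTER_CUBIC))
a=cv2.imread("pics/side0.png")[150:260,215:345]; cv2.imwrite("pics/sidec.png",cv2.resize(a,None,fx=5,fy=5,interpolation=cv2.INTER_CUBIC))
E
```

```text
(no output)
```

View pics/topc.png

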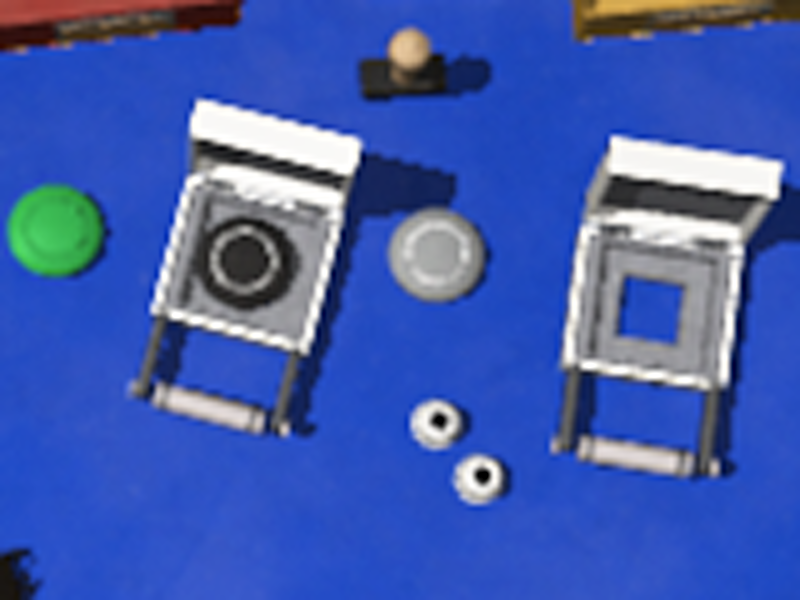

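View pics/sidec.png

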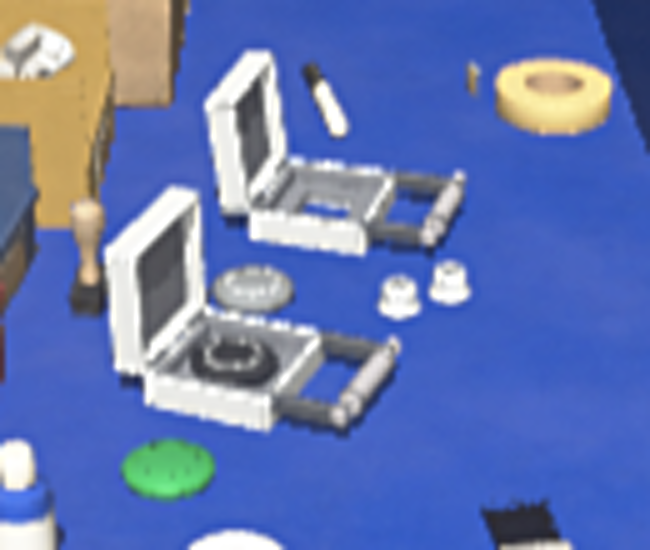

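```bash
cat > h.py <<'E'
import numpy as np
from scipy.optimize import least_squares
def proj(c,P):
    M=np.linalg.inv(c["cam_to_world"]); p=(M[:3,:3]@np.atleast_2d(P).T).T+M[:3,3]
    f=210/np.tan(np.radians(c["fovy"]/2)); x,y,z=p[:,0],-p[:,1],-p[:,2]
    return np.c_[c["cx"]+f*x/z,c["cy"]+f*y/z]
def ray(c,u,z):
    f=210/np.tan(np.radians(c["fovy"]/2)); d=np.array([(u[0]-c["cx"])/f,-(u[1]-c["cy"])/f,-1])
    C=np.array(c["cam_to_world"]); d=C[:3,:3]@d; o=C[:3,3]; return o+d*(z-o[2])/d[2]
def lid(r,t,y,th): return [45-r*np.cos(th)+t*np.sin(th),y,22+r*np.sin(th)+t*np.cos(th)]
def W(p,P):
    c,s=np.cos(p[2]),np.sin(p[2]); P=np.atleast_2d(P); return np.c_[p[0]+c*P[:,0]-s*P[:,1],p[1]+s*P[:,0]+c*P[:,1],P[:,2]]
E
python3 - <<'E'
from h import *
from station import cams
T=cams.camera("top");S=cams.camera("side")
L=lambda r,t,y: (lambda th: lid(r,t,y,th)); K=lambda *a:(lambda th:list(a))
top=[(K(-45,50,22),(154,315)),(K(-45,-50,22),(303,352)),(K(-95,0,30),(210,402)),(L(90,0,50),(190,145)),(L(90,0,-50),(352,184)),(L(90,22,50),(197,100)),(L(90,22,-50),(360,140))]
side=[(K(45,50,22),(145,378)),(K(-45,50,0),(270,428)),(K(-45,50,22),(275,400)),(K(-45,-50,22),(322,328)),(K(-95,0,22),(370,385)),(L(90,22,50),(107,248)),(L(90,0,50),(138,258)),(L(90,0,-50),(200,195)),(L(90,22,-50),(180,187))]
def res(p):
    o=[]
    for c,l,off in((T,top,(240,140)),(S,side,(215,150))):
        q=proj(c,W(p,[k(p[3]) for k,_ in l])); o.append(q-(np.array([u for _,u in l])/5+off-0.4))
    return np.vstack(o)
r=least_squares(lambda p:res(p).ravel(),[500,100,-.2,1.7]); print(r.x,np.round(res(r.x),1).tolist())
top2=[(K(-45,50,22),(565,367)),(K(-45,-50,22),(722,387)),(K(-95,0,30),(635,455)),(L(90,0,50),(610,175)),(L(90,0,-50),(775,200)),(L(90,22,50),(612,137)),(L(90,22,-50),(782,162))]
top=top2;side=[]
T=T
def res2(p): return (proj(T,W(p,[k(p[3]) for k,_ in top2]))-(np.array([u for _,u in top2])/5+(240,140)-.4))
r2=least_squares(lambda p:res2(p).ravel(),[500,-80,-.2,1.7]);print(r2.x,np.round(res2(r2.x),1).tolist())
for n,u in dict(stamp=(410,90),capL=(437,255),knob1=(438,423),knob2=(480,478),green=(55,230),stampbase=(360,95),cup=(-10,0)).items(): print(n,ray(T,np.array(u)/5+(240,140),10))
for n,u in dict(bluebinfrontL=(293,138),bluebinR=(341,138),redR=(288,143),yel=(410,145)).items(): print(n,ray(T,u,0),ray(T,u,80))
E
```

```text
[ 5.61750686e+02  1.19970377e+02 -2.78901044e-01  1.57397766e+00] [[-0.4, -0.5], [1.1, -0.0], [0.0, 1.1], [-0.6, -1.2], [-0.1, -0.8], [-0.1, 0.8], [0.1, 0.9], [0.1, -0.5], [-0.0, 0.5], [-1.1, 0.4], [0.9, 0.7], [-0.4, -1.0], [0.4, 0.5], [0.3, -0.4], [0.7, -0.5], [-1.1, 0.0]]
[ 5.27515966e+02 -1.30281976e+02 -1.82889995e-01  1.69125413e+00] [[-0.3, -0.5], [0.5, 0.5], [0.2, -0.0], [-0.4, -0.4], [0.5, -0.3], [-0.0, 0.3], [-0.3, 0.4]]
stamp [672.2393483  12.149601   10.       ]
capL [ 5.64779247e+02 -3.68422505e-01  1.00000000e+01]
knob1 [458.3690565    3.60505677  10.        ]
knob2 [423.37647518 -20.84633435  10.        ]
green [587.62667401 239.47010768  10.        ]
stampbase [669.88199402  44.02067892  10.        ]
cup [739.61067164 278.62734249  10.        ]
bluebinfrontL [744.30269714 101.86476719   0.        ] [718.32053385 104.46978453  80.        ]
bluebinR [739.72395183 -52.64615831   0.        ] [713.98843456 -41.71800829  80.        ]
redR [728.04129251 118.47918202   0.        ] [702.93509205 120.18922071  80.        ]
yel [ 709.85292425 -272.37085587    0.        ] [ 685.72648753 -249.6066638    80.        ]
```

```bash
cat >> h.py <<'E'
from scipy.spatial.transform import Rotation as R
def tool(s):
    q=s["ee_rot"]; return R.from_quat([q[1],q[2],q[3],q[0]])
def Rdown(ya): # jaw y axis at world angle ya (rad), z down
    y=np.array([np.cos(ya),np.sin(ya),0]); z=np.array([0,0,-1.]); x=np.cross(y,z); return R.from_matrix(np.c_[x,y,z])
def rel(s,p,Rt):
    R0=tool(s); return np.round((R0.inv()*Rt).as_rotvec(degrees=True),2), np.round(R0.inv().apply(np.array(p)-s["ee_pos"]),1)
E
python3 - <<'E'
from h import *
from station import arm,cams
T=cams.camera("top");S=cams.camera("side")
L=lambda r,t,y: (lambda th: lid(r,t,y,th)); K=lambda *a:(lambda th:list(a))
top=[(K(-45,50,22),(154,315)),(K(-45,-50,22),(303,352)),(K(-95,0,30),(210,402)),(L(90,22,50),(197,100)),(L(90,22,-50),(360,140))]
side=[(K(45,50,22),(145,378)),(K(-45,50,0),(270,428)),(K(-45,50,22),(275,400)),(K(-45,-50,22),(322,328)),(K(-95,0,22),(370,385)),(L(90,22,50),(107,248)),(L(90,0,50),(138,258)),(L(90,0,-50),(200,195)),(L(90,22,-50),(180,187))]
def res(p):
    o=[]
    for c,l,off in((T,top,(240,140)),(S,side,(215,150))):
        q=proj(c,W(p,[k(p[3]) for k,_ in l])); o.append(q-(np.array([u for _,u in l])/5+off-0.4))
    return np.vstack(o)
r=least_squares(lambda p:res(p).ravel(),[500,100,-.2,1.7]); print(r.x,np.round(res(r.x),1).tolist())
s=arm.observe(); print(rel(s,[600,105,250],Rdown(-.279)))
E
```

```text
[ 5.61799148e+02  1.20283398e+02 -2.77563640e-01  1.58659128e+00] [[-0.5, -0.5], [1.0, -0.1], [-0.1, 1.1], [-0.2, 0.5], [0.0, 0.6], [0.0, -0.4], [-0.0, 0.5], [-1.1, 0.4], [0.8, 0.7], [-0.4, -0.9], [0.1, 0.5], [-0.0, -0.4], [0.4, -0.5], [-1.5, 0.1]]
(array([-2.000e-02, -2.000e-02, -5.248e+01]), array([ 596.6, -477.3,  -18.6]))
```

```bash
python3 -m creep '[0,0,-15,80,-60,-40,0, 0,0,-52.5,597,-477,-30,0, 0,0,-52.5,597,-477,-30,0, 0,0,-52.5,597,-477,-30,0, 0,0,-52.5,597,-477,-30,0, 0,0,-52.5,597,-477,-30,0, 0,0,-52.5,597,-477,-30,0, 0,0,-52.5,597,-477,-30,0, 0,0,-52.5,597,-477,-30,0, 0,0,-52.5,597,-477,-30,0, 0,0,-52.5,597,-477,-30,0, 0,0,-52.5,597,-477,-30,0, 0,0,-52.5,597,-477,-30,0, 0,0,-52.5,597,-477,-30,0, 0,0,-52.5,597,-477,-30,0, 0,0,-52.5,597,-477,-30,0, 0,0,-52.5,597,-477,-30,0, 0,0,-52.5,597,-477,-30,0, 0,0,-52.5,597,-477,-30,0, 0,0,-52.5,597,-477,-30,0]'
python3 - <<'E'
from station import arm, cams
import cv2,json
for n in ["top","wrist"]:
    c=cams.camera(n); cv2.imwrite(f"pics/{n}1.png",c["color"])
s=arm.observe();print(s["time"],s["ee_pos"],s["ee_rot"],s["qpos"])
E
```

```text
time: 2.35
ee_pos: [599.8, 103.2, 261.4]
ee_rot: [-0.0, 0.799, 0.601, -0.0]
ft_force: [0.3, -0.5, 0.4]
opening: 0.3
2.45 [600.07868204 103.54216347 261.53416604] [ 1.00718595e-05  7.98939830e-01  6.01410963e-01 -2.39859377e-05] [ 5.75027936e-02  3.47030056e-01  1.45084336e+00 -4.45059563e-05
  1.34374799e+00  3.37777175e-01]
```

View pics/wrist1.png

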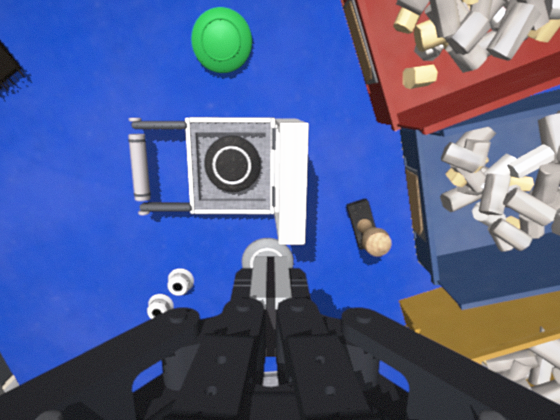

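```bash
python3 - <<'E'
import cv2
a=cv2.imread("pics/wrist1.png")[95:255,120:320]; cv2.imwrite("pics/w1c.png",cv2.resize(a,None,fx=4,fy=4,interpolation=cv2.INTER_CUBIC))
E
```

```text
(no output)
```

View pics/w1c.png

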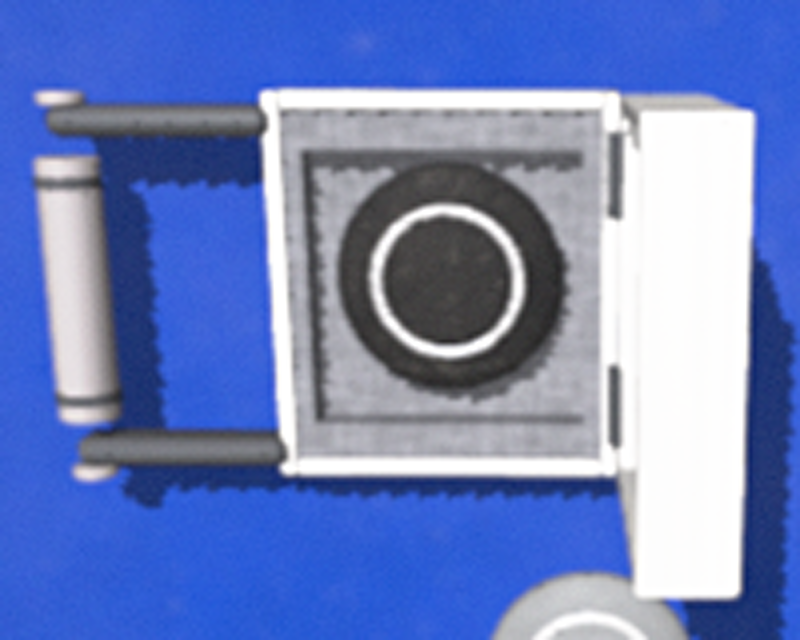

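```bash
python3 - <<'E'
from h import *
from station import cams,arm
c=cams.camera("wrist")
L=lambda r,t,y: (lambda th: lid(r,t,y,th)); K=lambda *a:(lambda th:list(a))
l=[(K(-45,50,22),(262,92)),(K(-45,-50,22),(283,475)),(K(45,50,22),(618,92)),(K(45,-50,22),(620,473)),(K(-95,0,22),(81,290)),(L(90,0,50),(640,110)),(L(90,22,50),(754,112)),(L(90,0,-50),(636,597)),(L(90,22,-50),(741,597))]
u=np.array([a for _,a in l])/4+(120,95)-.4
res=lambda p:proj(c,W(p,[k(p[3]) for k,_ in l]))-u
r=least_squares(lambda p:res(p).ravel(),[560,120,-.28,1.6]);print(r.x,np.round(res(r.x),1).tolist())
p=r.x; s=arm.observe(); Rt=Rdown(p[2])
print("rot",rel(s,s["ee_pos"],Rt)[0],s["ee_pos"])
for n,q in dict(behind=(112,0,97),grip=(-95,0,22)).items():
    w=W(p,q)[0]; print(n,w,rel(s,w,Rt)[1])
E
```

```text
[ 5.62160955e+02  1.20963909e+02 -2.81720478e-01  1.60545909e+00] [[-0.2, 0.2], [0.4, -0.2], [0.3, 0.3], [-0.5, 0.4], [0.1, 0.0], [0.1, 0.3], [-0.0, -0.2], [0.1, -0.2], [-0.2, -0.5]]
rot [ 0.  -0.   0.1] [600.20238382 103.72139896 261.54085552]
behind [669.74575334  89.82693308  97.        ] [  5.9  70.7 164.5]
grip [470.90599303 147.37473686  22.        ] [   6.2 -136.3  239.5]
```

```bash
python3 -m creep '[0,0,0.1,6,40,20,0, 0,0,0.1,6,71,60,0, 0,0,0.1,6,71,100,0, 0,0,0.1,6,71,140,0, 0,0,0.1,6,71,165,0, 0,0,0.1,6,71,165,0, 0,0,0.1,6,71,165,0]'
python3 - <<'E'
from station import arm, cams
import cv2
c=cams.camera("side"); a=c["color"][130:260,195:345]; cv2.imwrite("pics/side2.png",cv2.resize(a,None,fx=4.5,fy=4.5,interpolation=cv2.INTER_CUBIC))
E
```

```text
time: 3.2
ee_pos: [670.5, 90.6, 96.7]
ee_rot: [-0.0, 0.799, 0.601, -0.0]
ft_force: [0.8, -1.1, -0.0]
opening: 0.1
```

View pics/side2.png

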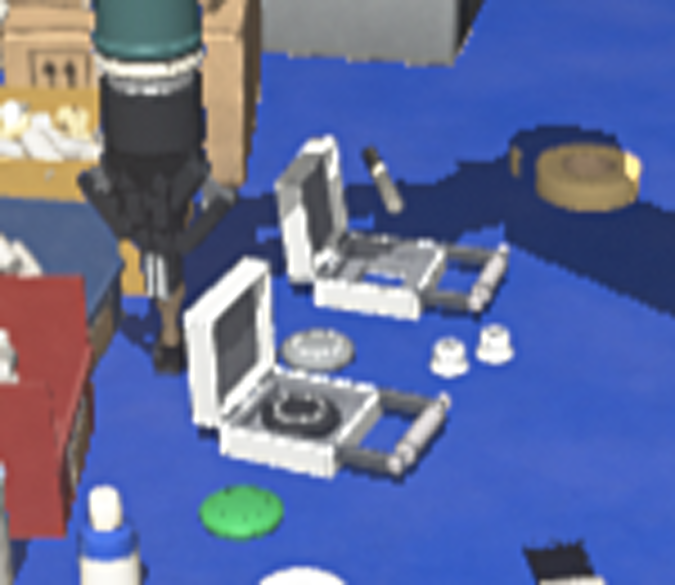

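```bash
python3 -m creep '[0,0,0,0,-14,0,0, 0,0,0,0,-28,0,0, 0,0,0,0,-36,-1,0, 0,0,0,0,-43,-2.5,0, 0,0,0,0,-51,-3,0, 0,0,0,0,-59,-3,0, 0,0,0,0,-67,-2,0, 0,0,0,0,-74,0,0, 0,0,0,0,-81,3,0, 0,0,0,0,-88,6,0, 0,0,0,0,-95,10,0, 0,0,0,0,-102,15,0, 0,0,0,0,-107,20,0, 0,0,0,0,-112,26,0, 0,0,0,0,-117,32,0, 0,0,0,0,-121,38,0, 0,0,0,0,-125,46,0, 0,0,0,0,-128,51,0]'
python3 - <<'E'
from station import arm, cams
import cv2
c=cams.camera("side"); a=c["color"][130:260,195:345]; cv2.imwrite("pics/side3.png",cv2.resize(a,None,fx=4.5,fy=4.5,interpolation=cv2.INTER_CUBIC))
E
```

```text
time: 5.05
ee_pos: [546.9, 126.4, 44.4]
ee_rot: [-0.0, 0.799, 0.601, -0.0]
ft_force: [1.5, -0.5, 1.4]
opening: -0.4
```

View pics/side3.png

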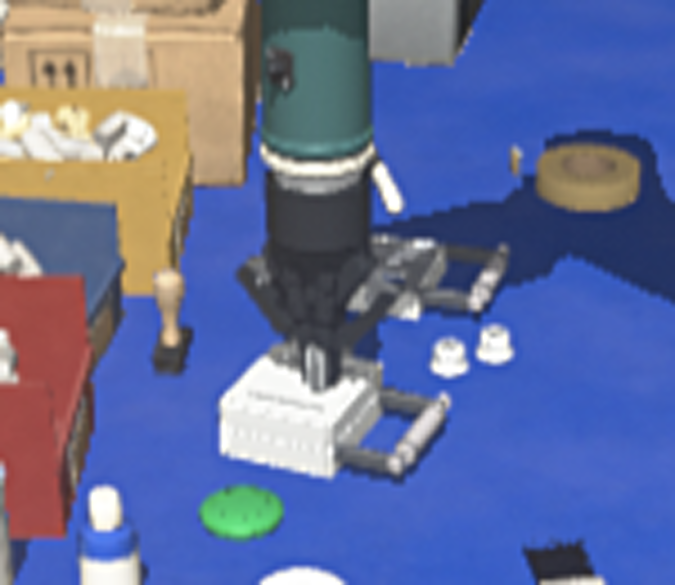

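```bash
python3 -m creep '[0,0,0,0,-4,1.5,0, 0,0,0,0,-8,3,0, 0,0,0,0,-8,4,0, 0,0,0,0,-8,4,0]'
```

```text
time: 5.5
ee_pos: [543.8, 128.3, 43.8]
ee_rot: [0.003, 0.799, 0.602, 0.003]
ft_force: [2.7, -3.0, 13.8]
opening: -0.3
```

```bash
python3 -m creep '[0,0,0,0,0,-20,0, 0,0,0,0,-20,-60,20, 0,0,0,0,-50,-100,40, 0,0,0,0,-71,-140,50, 0,0,0,0,-71,-160,50, 0,0,0,0,-71,-160,50, 0,0,0,0,-71,-160,50]'
python3 - <<'E'
from station import arm, cams
import cv2
c=cams.camera("wrist"); cv2.imwrite("pics/w4.png",c["color"])
E
```

```text
time: 6.2
ee_pos: [471.5, 148.3, 201.5]
ee_rot: [0.0, 0.799, 0.601, 0.0]
ft_force: [-0.2, 0.3, 0.2]
opening: 50.2
```

View pics/w4.png

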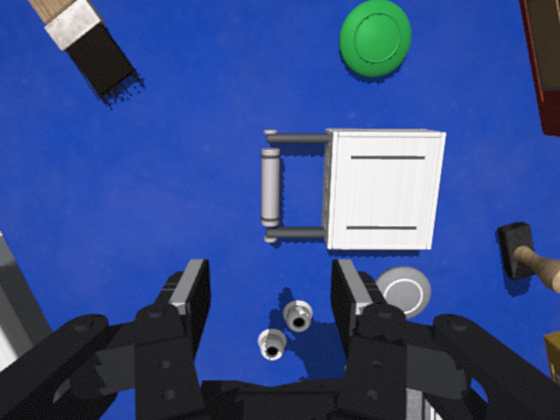

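The lid is shut (its top runs from (331,130) to (432,249)) and the sleeve centre is at about (270.5,187). The jaws straddle its line.

```bash
python3 - <<'E'
from h import *
from station import cams,arm
c=cams.camera("wrist"); s=arm.observe()
p=[562.2,121,-.2817]
print(proj(c,W(p,[[-95,0,22],[-45,50,44],[-45,-50,44],[45,50,44],[45,-50,44]])).round(1))
w=ray(c,(270.5,187),22); print(w,W(p,[-95,0,22]))
print(rel(s,[w[0],w[1],6],Rdown(-.2817)))
E
```

```text
[[271.1 186.3]
 [334.1 130.8]
 [328.5 248.1]
 [447.5 130.9]
 [432.1 248.3]]
[470.28425393 146.95972655  22.        ] [[470.94449671 147.40895906  22.        ]]
(array([-0.12,  0.05,  0.06]), array([ -0.9,   0.3, 194.1]))
```

```bash
python3 -m creep '[0,0,0,-0.5,0,50,38, 0,0,0,-0.5,0,100,38, 0,0,0,-0.5,0,140,38, 0,0,0,-0.5,0,165,38, 0,0,0,-0.5,0,183,38, 0,0,0,-0.5,0,194,38, 0,0,0,-0.5,0,197.5,38, 0,0,0,-0.5,0,197.5,30, 0,0,0,-0.5,0,197.5,20, 0,0,0,-0.5,0,197.5,10, 0,0,0,-0.5,0,197.5,10, 0,0,0,-0.5,0,197.5,10, 0,0,0,-0.5,0,197.5,10]' 60
python3 - <<'E'
from station import arm, cams
import cv2
c=cams.camera("side"); a=c["color"][130:260,195:345]; cv2.imwrite("pics/side5.png",cv2.resize(a,None,fx=4.5,fy=4.5,interpolation=cv2.INTER_CUBIC))
E
```

```text
time: 7.6
ee_pos: [471.8, 147.9, 4.4]
ee_rot: [0.0, 0.799, 0.601, 0.001]
ft_force: [-0.1, -0.5, 4.0]
opening: 14.1
```

View pics/side5.png

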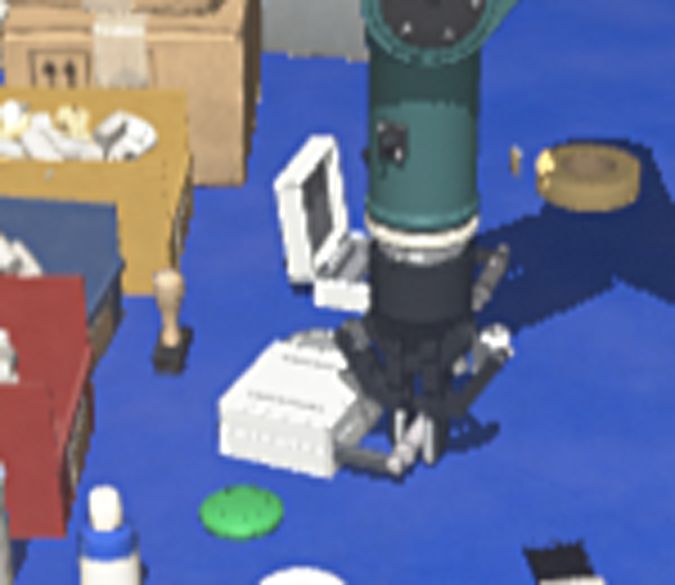

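```bash
python3 -m creep '[0,0,0,0,2,-12,10, 0,0,0,0,6,-24,10, 0,0,0,0,10.5,-36,10, 0,0,0,0,16,-47,10, 0,0,0,0,22,-58,10, 0,0,0,0,30,-68,10, 0,0,0,0,38,-77,10, 0,0,0,0,47,-86,10, 0,0,0,0,57,-94,10, 0,0,0,0,67,-100,10, 0,0,0,0,78,-106,10, 0,0,0,0,89,-111,10, 0,0,0,0,101,-115,10, 0,0,0,0,113,-118,10, 0,0,0,0,125,-120,10, 0,0,0,0,137,-121,10, 0,0,0,0,148,-121,10, 0,0,0,0,150,-121,10]' 80
python3 - <<'E'
from station import arm, cams
import cv2
c=cams.camera("side"); a=c["color"][130:260,195:345]; cv2.imwrite("pics/side6.png",cv2.resize(a,None,fx=4.5,fy=4.5,interpolation=cv2.INTER_CUBIC))
E
```

```text
time: 9.45
ee_pos: [616.7, 105.8, 124.1]
ee_rot: [-0.0, 0.799, 0.601, -0.0]
ft_force: [0.1, -0.4, -1.6]
opening: 13.2
```

View pics/side6.png

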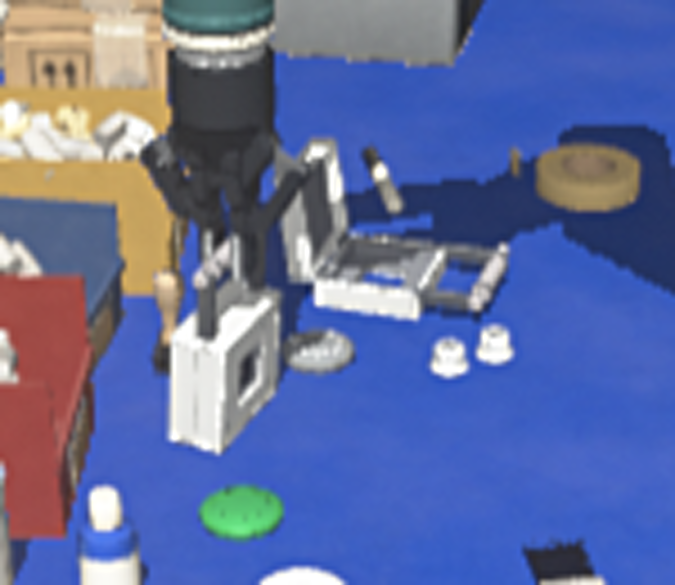

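```bash
python3 -m creep '[0,0,0,0,0,-10,10, 0,0,0,0,0,-20,10, 0,0,0,0,-3,-27,10, 0,0,0,0,-9,-30,10, 0,0,0,0,-18,-30,10, 0,0,0,0,-30,-30,10, 0,0,0,0,-44,-30,10, 0,0,0,0,-60,-30,10, 0,0,0,0,-76,-30,10, 0,0,0,0,-92,-30,10, 0,0,0,0,-108,-30,10, 0,0,0,0,-124,-30,10, 0,0,0,0,-139,-30,10, 0,0,0,0,-152,-30,10, 0,0,0,0,-162,-30,10, 0,0,0,0,-169,-30,10, 0,0,0,0,-172,-30,10, 0,0,0,0,-172,-30,10, 0,0,0,0,-172,-30,10, 0,0,0,0,-172,-30,10]'
python3 -m creep '[0,0,0,0,0,0,10, 0,0,0,0,0,0,10, 0,0,0,0,0,0,10, 0,0,0,0,0,0,10, 0,0,0,0,0,0,10, 0,0,0,0,0,0,10]'
python3 - <<'E'
from station import arm, cams
import cv2
c=cams.camera("side"); a=c["color"][130:260,195:345]; cv2.imwrite("pics/side7.png",cv2.resize(a,None,fx=4.5,fy=4.5,interpolation=cv2.INTER_CUBIC))
E
```

```text
time: 11.5
ee_pos: [451.2, 153.8, 155.0]
ee_rot: [0.0, 0.799, 0.601, 0.0]
ft_force: [0.1, 0.2, -6.9]
opening: 13.7
time: 12.1
ee_pos: [450.4, 153.9, 154.9]
ee_rot: [0.0, 0.799, 0.601, 0.0]
ft_force: [0.9, -0.4, -6.8]
opening: 13.5
```

View pics/side7.png

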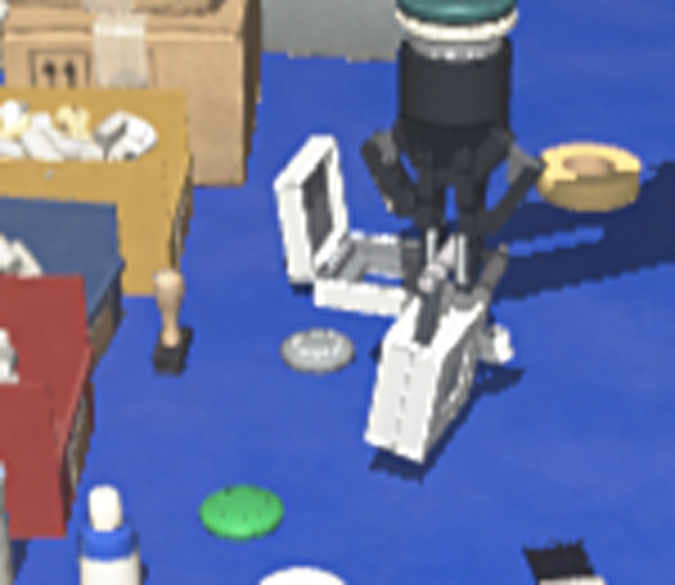

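```bash
python3 - <<'E'
from station import arm, cams
import cv2,numpy as np
o=[]
for i in range(6):
    c=cams.camera("side"); a=c["color"][190:240,265:325]; o.append(cv2.resize(a,None,fx=4,fy=4,interpolation=cv2.INTER_CUBIC))
cv2.imwrite("pics/sw.png",np.vstack([np.hstack(o[:3]),np.hstack(o[3:])]))
c=cams.camera("wrist"); cv2.imwrite("pics/w8.png",c["color"])
print(arm.observe()["time"])
E
```

```text
12.5
```

View pics/sw.png

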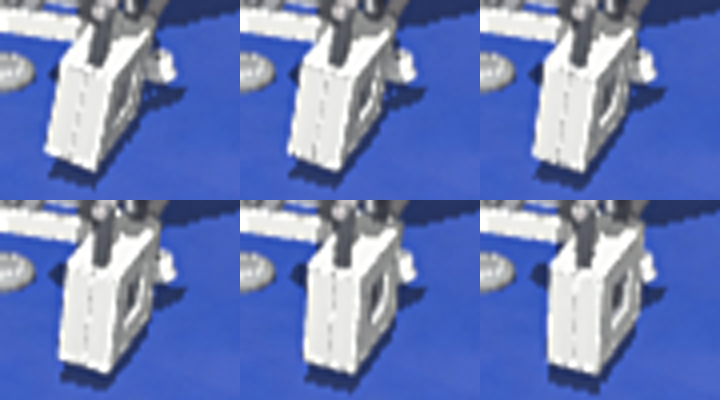

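View pics/w8.png

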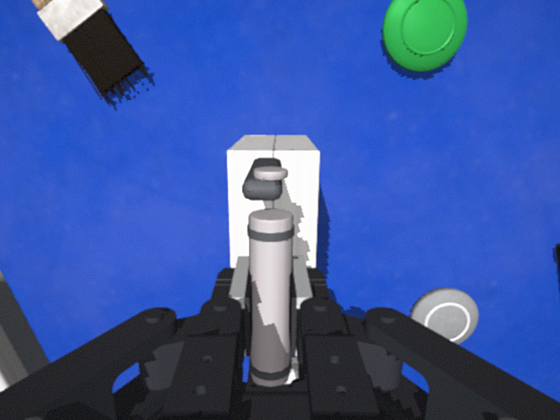

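```bash
python3 -m creep '[0,0,0,0,0,0,10, 0,0,0,0,0,0,10, 0,0,0,0,0,0,10, 0,0,0,0,0,0,10, 0,0,0,0,0,0,10, 0,0,0,0,0,0,10, 0,0,0,0,0,0,10, 0,0,0,0,0,0,10, 0,0,0,0,0,0,10, 0,0,0,0,0,0,10, 0,0,0,0,0,0,10, 0,0,0,0,0,0,10, 0,0,0,0,0,0,10, 0,0,0,0,0,0,10, 0,0,0,0,0,0,10, 0,0,0,0,0,0,10, 0,0,0,0,0,0,10, 0,0,0,0,0,0,10, 0,0,0,0,0,0,10, 0,0,0,0,0,0,10]'
python3 - <<'E'
from station import arm, cams
import cv2,numpy as np
o=[]
for i in range(6):
    c=cams.camera("side"); a=c["color"][190:240,265:325]; o.append(cv2.resize(a,None,fx=4,fy=4,interpolation=cv2.INTER_CUBIC))
cv2.imwrite("pics/sw2.png",np.vstack([np.hstack(o[:3]),np.hstack(o[3:])]))
print(arm.observe()["time"])
E
```

```text
time: 14.5
ee_pos: [450.0, 153.9, 154.8]
ee_rot: [-0.0, 0.799, 0.601, -0.0]
ft_force: [-0.0, -0.5, -6.5]
opening: 13.3
14.8
```

View pics/sw2.png

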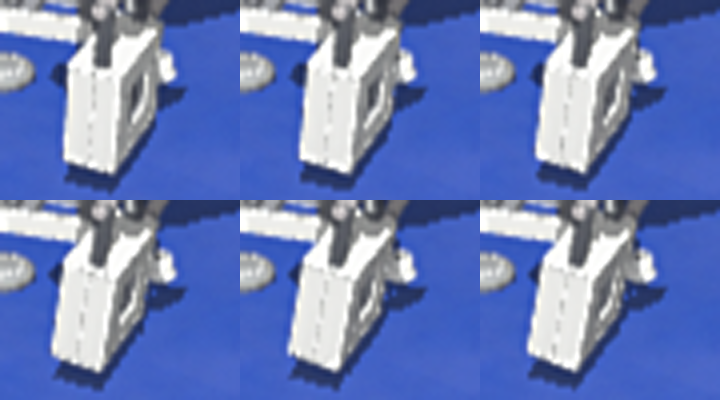

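```bash
python3 -m creep '[0,0,0,0,0,4,10, 0,0,0,0,0,10,10, 0,0,0,0,0,16,10, 0,0,0,0,0,22,10, 0,0,0,0,0,26,10, 0,0,0,0,0,28,10, 0,0,0,0,0,29,10, 0,0,0,0,0,30,10, 0,0,0,0,0,31,10, 0,0,0,0,0,31,10, 0,0,0,0,0,31,10]'
python3 - <<'E'
from station import arm, cams
import cv2,numpy as np
o=[]
for i in range(6):
    c=cams.camera("side"); a=c["color"][190:250,265:325]; o.append(cv2.resize(a,None,fx=4,fy=4,interpolation=cv2.INTER_CUBIC))
cv2.imwrite("pics/sw3.png",np.vstack([np.hstack(o[:3]),np.hstack(o[3:])]))
s=arm.observe();print(s["time"],s["ft_force"],s["ee_pos"])
E
```

```text
time: 15.9
ee_pos: [450.2, 153.9, 124.0]
ee_rot: [-0.0, 0.799, 0.601, 0.0]
ft_force: [0.6, -0.7, -5.5]
opening: 13.4
16.2 [ 0.25015224 -0.2335062  -6.11178777] [450.2668296  153.88402543 123.92504606]
```

View pics/sw3.png

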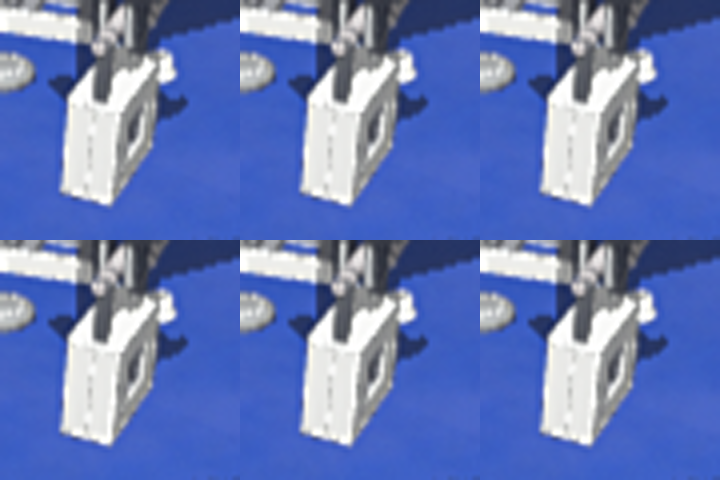

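```bash
python3 -m creep '[0,0,0,0,3,2,10, 0,0,0,0,8,2,10, 0,0,0,0,16,1.5,10, 0,0,0,0,24.5,1,10, 0,0,0,0,37,2,10, 0,0,0,0,49,4,10, 0,0,0,0,61,6.5,10, 0,0,0,0,73,10.5,10, 0,0,0,0,84,15.5,10, 0,0,0,0,95,21,10, 0,0,0,0,105,28,10, 0,0,0,0,115,36,10, 0,0,0,0,124,44,10, 0,0,0,0,132,53,10, 0,0,0,0,132,53,10]'
python3 - <<'E'
from station import arm, cams
import cv2
c=cams.camera("side"); a=c["color"][130:260,195:345]; cv2.imwrite("pics/side9.png",cv2.resize(a,None,fx=4.5,fy=4.5,interpolation=cv2.INTER_CUBIC))
E
```

```text
time: 17.7
ee_pos: [582.9, 116.5, 71.8]
ee_rot: [0.003, 0.799, 0.601, 0.004]
ft_force: [5.3, -1.4, 3.3]
opening: 13.7
```

View pics/side9.png

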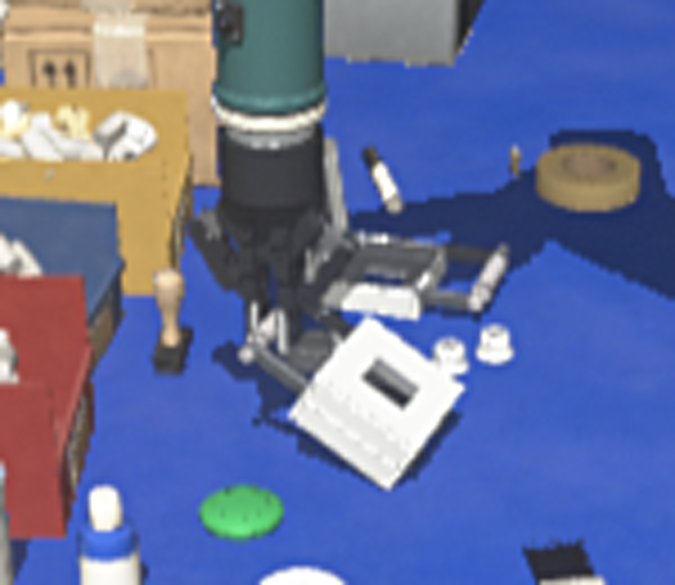

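```bash
python3 -m creep '[0,0,0,0,4,5,10, 0,0,0,0,7.5,10,10, 0,0,0,0,11,15,10, 0,0,0,0,14,20,10, 0,0,0,0,17,26,10, 0,0,0,0,19.5,31,10, 0,0,0,0,22,37,10, 0,0,0,0,24,43,10, 0,0,0,0,26,49,10, 0,0,0,0,27.5,54,10, 0,0,0,0,28.5,57,10, 0,0,0,0,29,60,10, 0,0,0,0,29.5,62,10, 0,0,0,0,29.5,64,10, 0,0,0,0,29.5,65,10, 0,0,0,0,29.5,65,10]'
python3 - <<'E'
from station import arm, cams
import cv2
c=cams.camera("side"); a=c["color"][130:260,195:345]; cv2.imwrite("pics/side10.png",cv2.resize(a,None,fx=4.5,fy=4.5,interpolation=cv2.INTER_CUBIC))
E
```

```text
time: 19.35
ee_pos: [604.9, 109.2, 5.7]
ee_rot: [-0.0, 0.799, 0.601, -0.0]
ft_force: [-0.3, 0.9, -2.7]
opening: 13.4
```

View pics/side10.png

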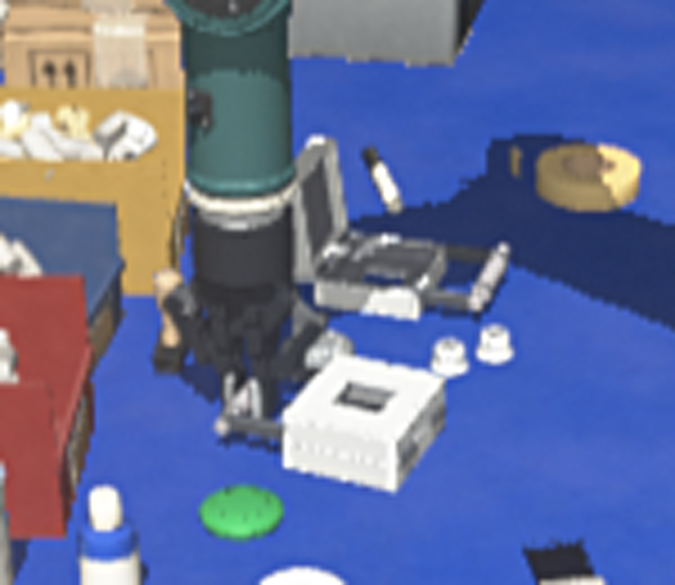

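```bash
python3 -m creep '[0,0,0,0,0,0.7,10, 0,0,0,0,0,1.4,10, 0,0,0,0,0,1.8,10, 0,0,0,0,0,1.8,10]'
python3 -m creep '[0,0,0,0,0,0,18, 0,0,0,0,0,0,24, 0,0,0,0,0,0,36, 0,0,0,0,0,0,36, 0,0,0,0,0,0,36, 0,0,0,0,0,-8,36, 0,0,0,0,0,-25,36, 0,0,0,0,0,-55,36, 0,0,0,0,0,-95,36, 0,0,0,0,0,-135,36, 0,0,0,0,-40,-175,36, 0,0,0,-30,-90,-200,36, 0,0,0,-60,-110,-200,36, 0,0,0,-90,-110,-200,36, 0,0,0,-90,-110,-200,36, 0,0,0,-90,-110,-200,36]'
python3 - <<'E'
from station import arm, cams
import cv2
c=cams.camera("side"); a=c["color"][130:260,195:345]; cv2.imwrite("pics/side11.png",cv2.resize(a,None,fx=4.5,fy=4.5,interpolation=cv2.INTER_CUBIC))
c=cams.camera("wrist"); cv2.imwrite("pics/w11.png",c["color"])
E
```

```text
time: 19.8
ee_pos: [605.1, 109.2, 4.3]
ee_rot: [-0.0, 0.799, 0.601, -0.0]
ft_force: [-2.4, 0.5, 3.0]
opening: 13.2
time: 21.4
ee_pos: [475.1, 52.9, 204.8]
ee_rot: [0.0, 0.799, 0.601, 0.001]
ft_force: [0.4, 0.8, -0.9]
opening: 36.2
```

View pics/side11.png

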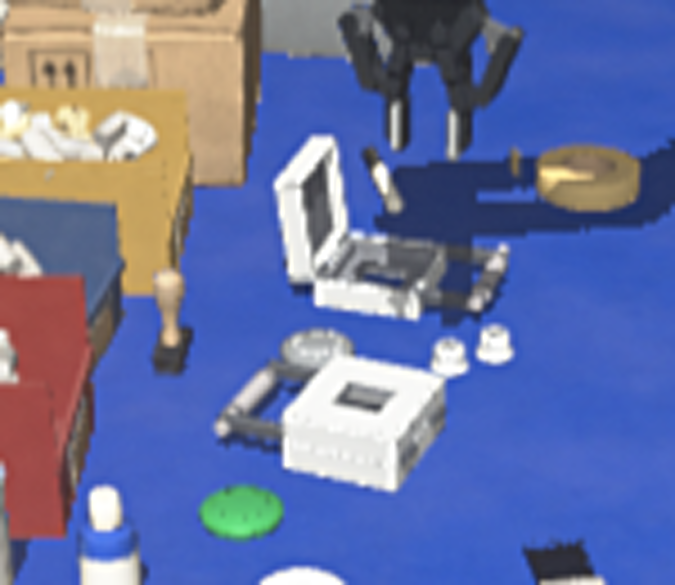

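View pics/w11.png

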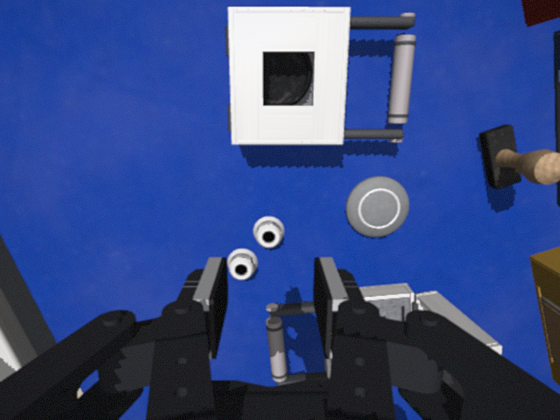

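```bash
python3 - <<'E'
from h import *
from station import cams
import cv2
c=cams.camera("wrist"); a=c["color"][0:160,215:425]; cv2.imwrite("pics/w12.png",cv2.resize(a,None,fx=3.8,fy=3.75,interpolation=cv2.INTER_CUBIC))
S=cams.camera("side"); a=S["color"][200:245,240:300]; cv2.imwrite("pics/s12.png",cv2.resize(a,None,fx=12,fy=12,interpolation=cv2.INTER_CUBIC))
E
```

```text
(no output)
```

View pics/w12.png

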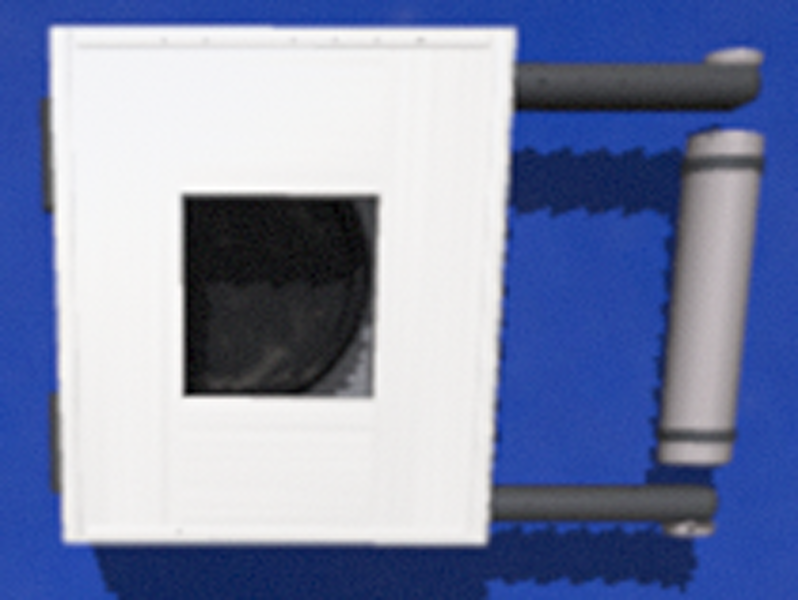

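View pics/s12.png

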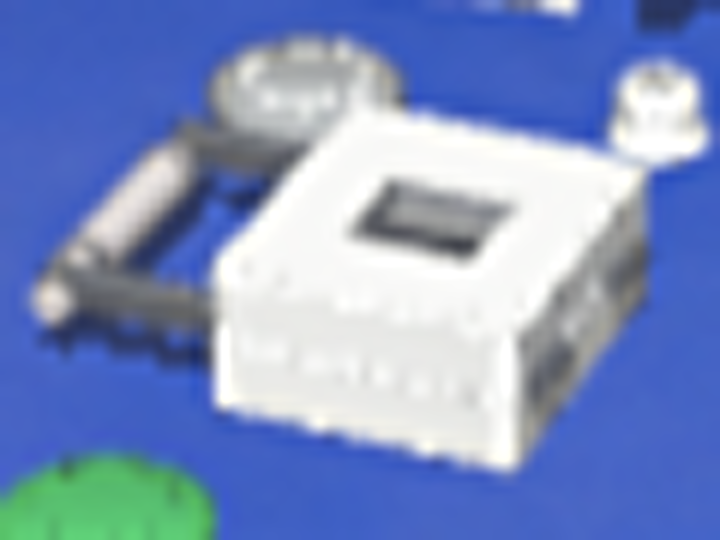

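```bash
python3 - <<'E'
from h import *
from station import cams,arm
S=cams.camera("side"); T=cams.camera("top")
p=[527.5,-130.3,-.183]
import cv2
a=cv2.imread("pics/side0.png"); b=S["color"]; print("spare diff",np.abs(a[155:205,250:290].astype(int)-b[155:205,250:290]).mean())
# side edges -> height estimate of each end
for n,t,bm in (("grip end",(215,275),(215,405)),("hinge end",(515,330),(512,470))):
    t=np.array(t)/12+(240,200)-.4; bm=np.array(bm)/12+(240,200)-.4
    g=ray(S,bm,0); h=min(np.arange(30,60,.5),key=lambda h:abs(proj(S,[g[0],g[1],h])[0,1]-t[1])); print(n,g,h)
s=arm.observe(); print(s["time"],s["joint_velocities"].max())
print(arm.sign_off())
E
```

```text
spare diff 16.442666666666668
grip end [570.54478059 169.90302557   0.        ] 42.0
hinge end [485.5353641  194.36791091   0.        ] 44.5
21.7 0.005639676145671978
the job is handed in; nothing more can be done
None
```

The job is handed in, at 21.7 s on the clock. The case with the black cap is shut, turned over and lying on its lid with the window up, and the robot is standing clear of it.

**How it was done:**
- I pushed the lid over from behind with the closed fingers and pressed it down with about 14 N.
- I gripped the sleeve, tipped the case up on its hinge end and carried it back about 170 mm.
- I then laid it over onto its lid, with the wrist force at about 7 N or less in every reading during the lay-down. After that I let go and backed off.

**Last checks:**
- **Cap:** the wrist picture shows the window facing up with the black cap behind it.
- **Lid:** no gap is visible. From the side picture the case measures about 42 mm at the grip end and 44.5 mm at the hinge end. A shut case is 44 mm, and I put the difference down to reading error. If the lid were ajar, the grip end would be the higher one.
- **Empty case:** it looks unmoved by eye. A pixel comparison with the first side picture did show a difference (mean 16). I put that down to the arm's changed shadow but did not check further. The arm did not touch that case in any picture.

The case swung noticeably while hanging and had not stopped when I started lowering it. It came to rest once its hinge end touched the bench.

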